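# Press the lid onto a fruit box and fold its four clips shut

## Task

Close the box of fruit tightly: press the white lid straight down until it is fully home on the rim, then fold down the four grey clips round it until each has snapped under its ledge and stays flat against the box. Work with gentle thumb pressure and never press on the box, lid or clips with more than 30 N; leave the mug, the salt shaker and the tin where they stand.

Things in the scene. Friction and masses are not known exactly. Their poses are not given: they have to be found in the camera images.
- box: Clear plastic food box holding fruit, 136 x 186 mm over the walls, rim 74 mm above the worktop. Origin: centre of its underside, on the worktop; x runs across it, y along it, z up; its long side faces the robot within 0.5 rad. It stands on non-slip feet, is heavy and does not shift. About 9 mm under the rim, in the middle of each side, is a 26 mm wide ledge that the side's clip snaps under.
- lid_top (a point): Centre of the flat sunk panel of the white lid, on its upper face: the place to press. The lid is a 148 x 198 mm plate, its panel 120 x 170 mm inside a border raised 3 mm. With the lid home this point is 79 mm above the worktop.
- lid (a joint): How far the lid stands proud of home, m: 0 = fully home, 0.0065 = highest start. A tight sliding fit: it moves straight down only while pressed with 10 to 14 N, stops hard when home and stays where it is left. While it is proud (4 mm or more at the start) no clip can close: its bar meets the ledge too high.
- clip_front (a joint): Angle of the front clip, rad: 0 = folded down flat on the side and snapped, 1.57 = straight out level, more = raised (starts at 1.5 to 2.2). Stiff hinge (1 N at the free edge), stays where left. From 0.28 rad down its springy bar rubs over the ledge: pushing in at the free edge takes 9 to 17 N, gives way as it snaps past at about 0.12, then meets a hard stop at 0. Let go before the snap, it does not latch.
- clip_front_hinge (a point): Middle of the front clip's hinge line, on the long side nearest the robot at yaw 0 (box frame -x); carried by the lid, at box x, y = (-76.5, 0) mm, 77 mm above the worktop when the lid is home. The hinge line is level, along that side; the closed flap hangs straight down from it.
- clip_front_edge (a point): Middle of the outer face of the front clip's free edge; moves with the clip. The clip is a grey windowed flap 44 mm wide, 30 mm long from hinge to free edge, 3 mm thick, its edge a 4.4 mm thick bead. This point is 27.5 mm from the hinge along the flap and 3.4 mm off it on the outer side (closed: 27.5 mm below the hinge and 3.4 mm further out).
- clip_back (a joint): Angle of the back clip, rad: 0 = folded down flat on the side and snapped, 1.57 = straight out level, more = raised (starts at 1.5 to 2.2). Stiff hinge (1 N at the free edge), stays where left. From 0.28 rad down its springy bar rubs over the ledge: pushing in at the free edge takes 9 to 17 N, gives way as it snaps past at about 0.12, then meets a hard stop at 0. Let go before the snap, it does not latch.
- clip_back_hinge (a point): Middle of the back clip's hinge line, on the long side away from the robot (box frame +x); carried by the lid, at box x, y = (+76.5, 0) mm, 77 mm above the worktop when the lid is home. The hinge line is level, along that side; the closed flap hangs straight down from it.
- clip_back_edge (a point): Middle of the outer face of the back clip's free edge; moves with the clip. The clip is a grey windowed flap 44 mm wide, 30 mm long from hinge to free edge, 3 mm thick, its edge a 4.4 mm thick bead. This point is 27.5 mm from the hinge along the flap and 3.4 mm off it on the outer side (closed: 27.5 mm below the hinge and 3.4 mm further out).
- clip_left (a joint): Angle of the left clip, rad: 0 = folded down flat on the side and snapped, 1.57 = straight out level, more = raised (starts at 1.5 to 2.2). Stiff hinge (1 N at the free edge), stays where left. From 0.28 rad down its springy bar rubs over the ledge: pushing in at the free edge takes 9 to 17 N, gives way as it snaps past at about 0.12, then meets a hard stop at 0. Let go before the snap, it does not latch.
- clip_left_hinge (a point): Middle of the left clip's hinge line, on the short side to the robot's left (box frame +y); carried by the lid, at box x, y = (0, +101.5) mm, 77 mm above the worktop when the lid is home. The hinge line is level, along that side; the closed flap hangs straight down from it.
- clip_left_edge (a point): Middle of the outer face of the left clip's free edge; moves with the clip. The clip is a grey windowed flap 44 mm wide, 30 mm long from hinge to free edge, 3 mm thick, its edge a 4.4 mm thick bead. This point is 27.5 mm from the hinge along the flap and 3.4 mm off it on the outer side (closed: 27.5 mm below the hinge and 3.4 mm further out).
- clip_right (a joint): Angle of the right clip, rad: 0 = folded down flat on the side and snapped, 1.57 = straight out level, more = raised (starts at 1.5 to 2.2). Stiff hinge (1 N at the free edge), stays where left. From 0.28 rad down its springy bar rubs over the ledge: pushing in at the free edge takes 9 to 17 N, gives way as it snaps past at about 0.12, then meets a hard stop at 0. Let go before the snap, it does not latch.
- clip_right_hinge (a point): Middle of the right clip's hinge line, on the short side to the robot's right (box frame -y); carried by the lid, at box x, y = (0, -101.5) mm, 77 mm above the worktop when the lid is home. The hinge line is level, along that side; the closed flap hangs straight down from it.
- clip_right_edge (a point): Middle of the outer face of the right clip's free edge; moves with the clip. The clip is a grey windowed flap 44 mm wide, 30 mm long from hinge to free edge, 3 mm thick, its edge a 4.4 mm thick bead. This point is 27.5 mm from the hinge along the flap and 3.4 mm off it on the outer side (closed: 27.5 mm below the hinge and 3.4 mm further out).
- mug: Purple mug, 84 mm wide, 100 mm high, with a handle; origin at the centre of its underside. Not part of the job.
- shaker: Salt shaker, 44 mm wide, 90 mm high; origin at the centre of its underside. Not part of the job.
- tin: Low food tin, 86 mm wide, 40 mm high; origin at the centre of its underside. Not part of the job.

How it is judged:
By the outcome, as a careful person would: the job done as asked, in the order asked, and still so for the second after the job is handed in, with the robot touching nothing.
It also fails if it takes over 64 s, if anything falls off the work surface, if the arm or the gripper's body presses on something with over 40 N, if the wrist force passes 120 N, or if a joint passes its speed limit or range.

## Robot

A 6-joint arm with a two-finger parallel gripper is mounted at the origin on a cart in front of the work surface, level with it; the furniture and walls round the work are solid. World frame = base frame: x ahead of the robot, y to its left, z up, the work surface at z = 0. Lengths are in m, angles in rad, forces in N, time in s.
With the tool pointing down it reaches from about 0.275 to 0.85 m from the base axis. Payload 19 kg.
Tool frame: the origin (TCP) lies at the very end of the fingers, on their centre line; the grasp point (between the pads) lies 19 mm behind it; z points along the fingers, y is the line along which they close (so a half turn about z gives the same grasp; the last joint's range is limited). The gripper opens to 85 mm and grips with 20 to 120 N. Pads are 22 mm wide; open, the fingers measure 114 mm over their backs; the gripper's body (76 mm by 85 mm) begins 54 mm behind the grasp point. The pads swing forward as they close: fully open they stand 13 mm farther back than shut.
Start: joints at [1.112, 0.15, 1.437, -0, 1.554, -0.134], TCP at [0.183, 0.545, 0.231] pointing down, gripper open.
Joint ranges: [-2.8, 2.8], [-0.68, 2.1], [0.12, 2.68], [-1.39, 4.53], [0.16, 2.79], [-2.81, 2.81]. Speed limits (rad/s): [1.89, 1.89, 2.22, 3.01, 3.01, 3.01].

## Interface

Orientations are given as a 3x3 rotation matrix whose columns are the frame's x, y, z axes.
In Python, from bench import state, capture, camera_model, finish_job gives the robot as it stands.
- The arm moves only by the tool arm_command, never from a script. Its argument "steps" is a list of rows, each a list of 5 numbers: the shift along the tool's x, y, z each as a share of 30 cm, from -1 to 1, then the turn about the tool's z as a share of 360 degrees, from -1 to 1, then the opening, from 0 (shut) to 1 (fully open). A call has 1 to 10 rows; each row is the pose to reach, as a shift and turn from the pose commanded when the call began, along the tool's axes at that moment, turning the shorter way round; what a row does not reach only later rows make up. A row lasts 1/12 s, in which the tool goes at most 41.7 mm and 7.16 degrees, less where a joint would pass 70% of its speed; a pose out of reach is approached as far as the arm can. A call with a number of a shift or a turn outside -1 to 1 is refused whole. A call with a gripper value outside its range is refused whole. The fingers move at their own pace and stop on an object; "force" is the grip in N (left out, the last holds). Time passes only in rows, so rows that repeat a pose let the fingers close. It gives the time, the measured TCP pose, the force, the opening and the grip force at its end, in the units of the state.
- state(): the state, without advancing time (a new reading comes with each control period).
- capture(name): name is "scene" or "top" or "wrist"; returns the picture (384x512x3 uint8, red, green, blue); there is no depth.
- camera_model(name): a dict with "K" (3x3 intrinsics, pixels), "k1" (the pictures are not rectified: a ray, as slopes to the right and down, at radius r is drawn at 1 + k1 r^2 times it, then the intrinsics apply), "position" and "rotation" of the camera in the world. Camera axes: x right, y down, z forward; pixel columns grow to the right and rows downward; lengths in m; the calibration is good to about 2 mm. A picture is of the moment at which its call begins: read the wrist's pose just before it. camera_model takes no time and is no camera call; for the wrist camera it gives the pose at the moment of the call.
- finish_job(): hands the job in; it is judged then, once.
The state is a dict: "time_s": time; "joint_pos": joint angles; "dq": joint speeds; "joint_torque": joint torques, N m; "eef_pos": TCP position; "ee_rot": TCP orientation; "wrist_force": force on the tool from outside, world axes, zero at the start; "wrist_torque": the same for the moment, N m; "width": opening from 0.0 (shut) to 1.0 (fully open); "grasp_force": force on a finger pad.
Only numpy, scipy, OpenCV 4.12 (cv2) and the standard library are available. Lean on these libraries where they do the work, as an engineer would, in place of code of your own. Each camera call takes 0.05 s, during which the arm holds its last target. There are 200 camera calls.

## Working session

There is one attempt and no reset: what is moved stays moved. The work goes in short steps, Python scripts to look and compute and a tool call to move; the robot and the scene stay as the last step left them, time stands still between calls to the robot, and variables do not carry over. Pictures are saved under pics/ and viewed, at most 10 in all, crops included, and the job is handed in when it is done.

Besides the shell and the picture viewer there is one more tool, called as name(argument=value, ...), one argument or row to a line, values as JSON. arm_command: Moves the arm, as the interface text tells. Shift numbers are shares of 30 cm and turn numbers shares of 360 degrees, none past 1 either way. Its arguments: {"type":"object","properties":{"steps":{"type":"array","items":{"type":"array","items":{"type":"number","minimum":-1,"maximum":1}}},"force":{"type":"number"}},"required":["steps"]}

```bash
ls; mkdir -p pics; cat > h.py <<'E'
import numpy as np,cv2
from bench import state,capture,camera_model,finish_job
def ray(m,uv):
    K=np.array(m["K"]);k=m["k1"]
    d=np.array([(uv[0]-K[0,2])/K[0,0],(uv[1]-K[1,2])/K[1,1]]);u=d.copy()
    for _ in range(20): u=d/(1+k*(u@u))
    return np.array(m["position"]),np.array(m["rotation"])@np.array([u[0],u[1],1])
def onz(m,uv,z):
    p,d=ray(m,uv); return p+d*(z-p[2])/d[2]
def proj(m,P):
    c=np.array(m["rotation"]).T@(np.array(P)-m["position"]);u=c[:2]/c[2];u=u*(1+m["k1"]*(u@u));K=np.array(m["K"])
    return np.array([K[0,0]*u[0]+K[0,2],K[1,1]*u[1]+K[1,2]])
E
python3 - <<'E'
from h import *
s=state();print(s)
ims=[]
for n in("scene","top"):
    im=capture(n);cv2.imwrite(f"pics/{n}0.png",im[...,::-1]);m=camera_model(n);print(n,m)
E
```

```text
pics
{'time_s': 0.0, 'joint_pos': array([ 1.11202470e+00,  1.50970208e-01,  1.43799338e+00,  6.28675712e-06,
        1.55381312e+00, -1.33989026e-01]), 'dq': array([ 9.83858990e-04, -4.52894414e-04, -7.50807318e-05,  3.76596882e-04,
       -3.40008710e-04, -9.00271309e-04]), 'joint_torque': array([-9.06222122e-04, -7.13057971e+01, -5.70876253e+01, -2.44532912e-04,
        8.95042933e-03, -2.49566290e-05]), 'eef_pos': array([0.18338858, 0.5447201 , 0.2307032 ]), 'ee_rot': array([[-9.47720043e-01,  3.19102553e-01, -5.29989985e-04],
       [ 3.19102951e-01,  9.47719466e-01, -1.05883425e-03],
       [ 1.64405112e-04, -1.17259981e-03, -9.99999299e-01]]), 'wrist_force': array([-0.24895994,  0.34399374, -0.14704838]), 'wrist_torque': array([ 0.06484341,  0.02792698, -0.02027551]), 'grasp_force': 0.0, 'width': 0.9997363957127565}
scene {'K': array([[492.64701872,   0.        , 252.64915288],
       [  0.        , 492.64701872, 194.5591406 ],
       [  0.        ,   0.        ,   1.        ]]), 'k1': -0.07656450377239622, 'position': array([-0.4859378 , -0.54588781,  0.84000375]), 'rotation': array([[ 0.46222374, -0.482059  ,  0.74429049],
       [-0.88675021, -0.24670192,  0.39091204],
       [-0.00482477, -0.84068857, -0.54149741]])}
top {'K': array([[408.85853027,   0.        , 254.81957479],
       [  0.        , 408.85853027, 194.78551485],
       [  0.        ,   0.        ,   1.        ]]), 'k1': -0.006477823762284435, 'position': array([0.38542195, 0.01621503, 1.26542288]), 'rotation': array([[-0.01569737, -0.98853135,  0.15019773],
       [-0.99974536,  0.01308173, -0.01838695],
       [ 0.01621123, -0.15044811, -0.98848498]])}
```

```bash
python3 - <<'E'
import cv2
a=cv2.imread("pics/scene0.png");b=cv2.imread("pics/top0.png")
cv2.imwrite("pics/top_v.png",cv2.resize(b,(800,600),interpolation=cv2.INTER_CUBIC))
cv2.imwrite("pics/scene_v.png",cv2.resize(a,(800,600),interpolation=cv2.INTER_CUBIC))
E
```

```text
(no output)
```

View pics/top_v.png

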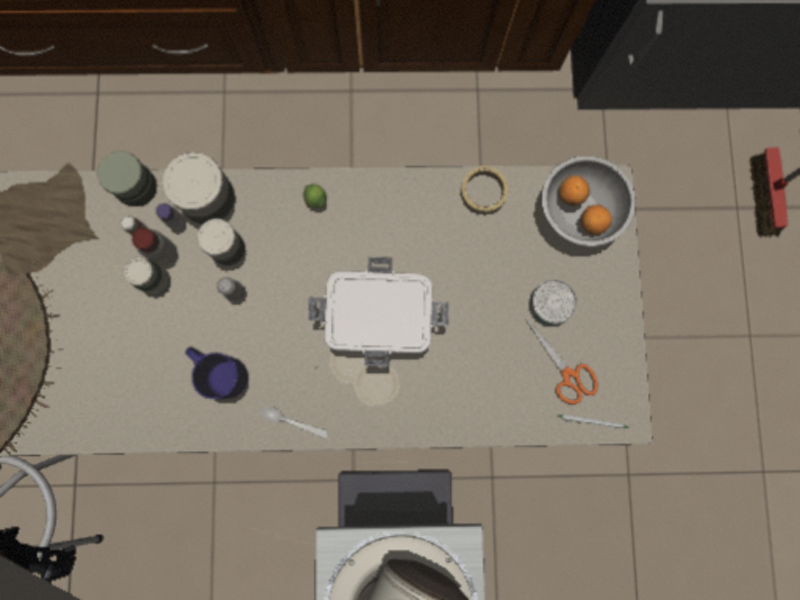

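View pics/scene_v.png

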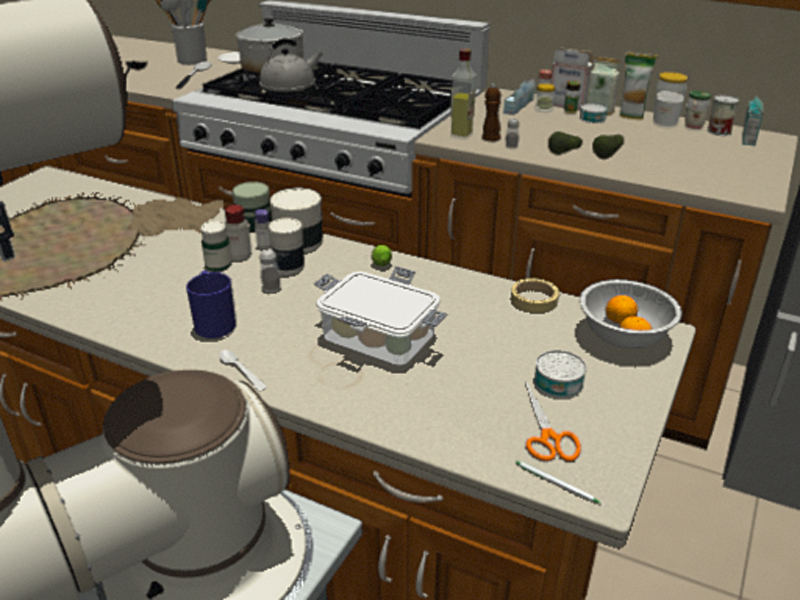

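The top view shows the white lid spanning about (327–432, 273–353) in the enlarged image, with a grey clip on each side. The mug is at (217,375), the shaker at (228,288) and the tin at (552,302), all clear of the box.

```bash
cat >> h.py <<'E'
def lidpose(im,m,z,near=None):
    g=im.min(2).astype(int); mask=((g>195)).astype(np.uint8)
    mask=cv2.morphologyEx(mask,cv2.MORPH_CLOSE,np.ones((7,7)))
    n,l,st,c=cv2.connectedComponentsWithStats(mask)
    i=1+np.argmax(st[1:,4]); print("comp",st[i],c[i])
    cs,_=cv2.findContours((l==i).astype(np.uint8),cv2.RETR_EXTERNAL,cv2.CHAIN_APPROX_NONE)
    p=max(cs,key=len)[:,0].astype(float)
    W=np.array([onz(m,q,z)[:2] for q in p]).astype(np.float32)
    (c,wh,a)=cv2.minAreaRect(W); return c,wh,a
E
python3 - <<'E'
from h import *
for n in("top","scene"):
    im=cv2.imread(f"pics/{n}0.png")[...,::-1]
    print(np.percentile(im[190:210,225:260] if n=="top" else im[185:200,230:255],50,axis=(0,1)))
    print(n,lidpose(im,camera_model(n),.086))
E
```

```text
[205. 200. 196.]
comp [ 210  181   65   43 2247] [242.37828215 201.94437027]
top ((0.5468482971191406, 0.032180994749069214), (0.18586765229701996, 0.12344396114349365), 85.22966003417969)
[233. 232. 228.]
comp [ 145  315   85   69 2343] [192.27059326 351.41314554]
scene ((-0.004432156682014465, -0.13472174108028412), (0.17137834429740906, 0.12578341364860535), 1.8755872249603271)
```

```bash
cat >> h.py <<'E'
def shift(target):
    "tool-axis shift to world target as shares of 30cm"
    s=state(); return np.array(s["ee_rot"]).T@(np.array(target)-s["eef_pos"])/.3
def turn_to(yaw):
    "turn share so that tool y points along world direction yaw (mod 180)"
    R=np.array(state()["ee_rot"]);cur=np.arctan2(R[1,1],R[0,1]);d=(yaw-cur+np.pi/2)%np.pi-np.pi/2
    return -d/(2*np.pi)
E
python3 - <<'E'
from h import *
m=camera_model("wrist");print(m["K"][0],m["position"],m["rotation"])
print(shift([.547,.032,.26]),turn_to(np.radians(85.2)))
E
```

```text
[296.39968507   0.         260.49822551] [0.11147459 0.56941265 0.37231229] [[ 3.19306954e-01  9.04856983e-01  2.81561556e-01]
 [ 9.47650899e-01 -3.04599603e-01 -9.57959046e-02]
 [-9.18054845e-04  2.97410360e-01 -9.54749305e-01]]
[-1.69397682 -1.2331074  -0.09639571] -0.038361856611524546
```

arm_command(
  steps=[
    [-0.85,-0.62,-0.05,-0.038,0],
    [-0.85,-0.62,-0.05,-0.038,0],
    [-0.85,-0.62,-0.05,-0.038,0],
    [-0.85,-0.62,-0.05,-0.038,0],
    [-0.85,-0.62,-0.05,-0.038,0],
    [-0.85,-0.62,-0.05,-0.038,0],
    [-0.85,-0.62,-0.05,-0.038,0],
    [-0.85,-0.62,-0.05,-0.038,0],
    [-0.85,-0.62,-0.05,-0.038,0],
    [-0.85,-0.62,-0.05,-0.038,0],
  ],
)

```text
time_s: 0.93
eef_pos: [0.3666, 0.2861, 0.2462]
ee_rot: [[-0.996, 0.089, -0.0], [0.089, 0.996, -0.0], [0.0, -0.0, -1.0]]
wrist_force: [-1.0, 0.3, 0.1]
width: -0.001
grasp_force: 0.0
```

```bash
python3 - <<'E'
from h import *
print(state()["eef_pos"],shift([.547,.032,.26]),turn_to(np.radians(85.2)))
E
```

```text
[0.36656018 0.28606303 0.24618822] [-0.67454112 -0.78990776 -0.04605781] -0.0008703672888407676
```

arm_command(
  steps=[
    [-0.67,-0.79,-0.046,0,0],
    [-0.67,-0.79,-0.046,0,0],
    [-0.67,-0.79,-0.046,0,0],
    [-0.67,-0.79,-0.046,0,0],
    [-0.67,-0.79,-0.046,0,0],
    [-0.67,-0.79,-0.046,0,0],
    [-0.67,-0.79,-0.046,0,0],
    [-0.67,-0.79,-0.046,0,0],
    [-0.67,-0.79,-0.046,0,0],
    [-0.67,-0.79,-0.046,0,0],
  ],
)

```text
time_s: 1.77
eef_pos: [0.5459, 0.0343, 0.2594]
ee_rot: [[-0.996, 0.086, -0.001], [0.086, 0.996, 0.0], [0.001, 0.0, -1.0]]
wrist_force: [-0.4, 0.9, 0.1]
width: 0.003
grasp_force: 0.0
```

```bash
python3 - <<'E'
from h import *
s=state();print(s["eef_pos"],s["wrist_force"]);m=camera_model("wrist");im=capture("wrist");np.save("w1.npy",m,allow_pickle=True)
cv2.imwrite("pics/w1.png",im[...,::-1]);cv2.imwrite("pics/w1v.png",cv2.resize(im[...,::-1],(800,600),interpolation=cv2.INTER_CUBIC))
E
```

```text
[0.54590515 0.03425028 0.25938062] [-0.35949459  0.93101362  0.07578266]
```

View pics/w1v.png

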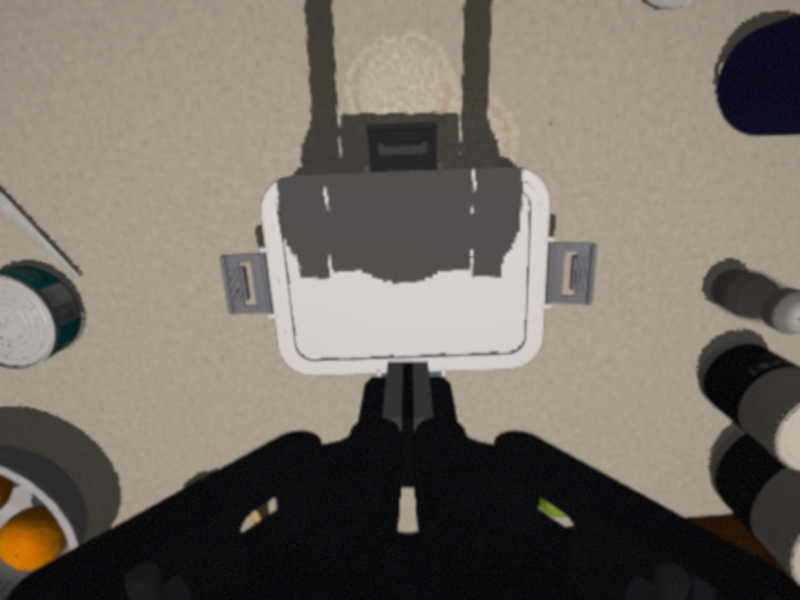

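The wrist view shows the lid outline at about x 263–550, y 170–373 (in 800 px), with the left and right image clips at (245,283) and (572,273) and the front clip at (402,148). I fit its four sides.

```bash
cat > lid.py <<'E'
from h import *
def lid(im,m,z,boxes):
    # boxes: per side (axis, scan range, list of cross positions) ; returns line in world xy
    g=cv2.GaussianBlur(im,(3,3),0).astype(float);lines=[]
    for name,ax,(a,b),cross in boxes:
        P=[]
        for c in cross:
            pr=g[c,a:b] if ax=="u" else g[a:b,c]
            d=np.abs(np.diff(pr,axis=0)).sum(1); i=int(np.argmax(d))
            j=slice(max(i-2,0),i+3); s=a+.5+(d[j]*np.arange(len(d))[j]).sum()/d[j].sum()
            P.append(onz(m,(s,c) if ax=="u" else (c,s),z)[:2])
        P=np.array(P); vx,vy,x,y=cv2.fitLine(P.astype(np.float32),cv2.DIST_HUBER,0,.001,.001).ravel()
        res=np.abs((P-[x,y])@[-vy,vx]).max()
        print(name,"dir deg",np.degrees(np.arctan2(vy,vx)),"pt",x,y,"res",res)
        lines.append((x,y,vx,vy))
    return lines
E
python3 - <<'E'
from lid import *
im=cv2.imread("pics/w1.png")[...,::-1];m=np.load("w1.npy",allow_pickle=True).item()
s=1/1.5625
f=lambda *a:[int(round(x*s)) for x in a]
lid(im,m,.086,[("right(-y)","u",f(248,290),f(*range(322,345,4))),("left(+y)","u",f(530,562),f(*range(305,345,4))),
 ("front","v",f(150,185),f(300,310,320,440,450,460,490,500,510)),("back","v",f(358,392),f(*range(310,362,6),*range(450,515,6)))])
print(im[[105,108,112,116,228,232,236,240,244],210].tolist())
E
```

```text
right(-y) dir deg -2.1806405 pt 0.58587754 -0.064574085 res 0.00011019170464248493
left(+y) dir deg -8.528049 pt 0.5957695 0.12929824 res 0.0034501113229263385
front dir deg 88.57097 pt 0.47768605 0.048888203 res 0.005973550227816873
back dir deg 81.98669 pt 0.61855644 0.018384328 res 0.013013887048220476
[[66, 60, 56], [67, 62, 55], [80, 76, 76], [81, 79, 78], [182, 176, 173], [211, 204, 201], [212, 205, 202], [164, 156, 145], [170, 160, 142]]
```

```bash
python3 - <<'E'
from h import *
m=np.load("w1.npy",allow_pickle=True).item();s=1/1.5625
P=lambda u,v,z:onz(m,(u*s,v*s),z)[:2]
# clip hinge-side ends & tips, by eye in the 800 view
for z in(.082,.095):
    r=P(245,284,z);l=P(572,273,z);d=l-r
    print("z",z,"R",r,"L",l,"yaw",np.degrees(np.arctan2(-d[0],d[1])),"mid",(r+l)/2, "len",np.hypot(*d))
print("front",P(403,172,.082),"front tip",P(402,123,.082))
for n,c in dict(A=(263,180),B=(549,172)).items():print(n,P(*c,.086))
print("lid L/R edge",P(272,325,.086),P(546,325,.086),"back mid",P(408,373,.086))
E
```

```text
z 0.082 R [ 0.54892671 -0.08207348] L [0.56110422 0.15104702] yaw -2.990238842556126 mid [0.55501547 0.03448677] len 0.23343834301089103
z 0.095 R [ 0.54572595 -0.07706023] L [0.55740721 0.14656047] yaw -2.990238842556126 mid [0.55156658 0.03475012] len 0.22392558828730752
front [0.48166507 0.03751024] front tip [0.45103794 0.03960189]
A [ 0.47848744 -0.05515962]
B [0.48975267 0.13334943]
lid L/R edge [ 0.58016291 -0.06681569] [0.5974707  0.13150433] back mid [0.62701606 0.02828876]
```

```bash
cat >> h.py <<'E'
C=np.array([.555,.034]);YAW=-.065
def box(x,y,z):
    c,s=np.cos(YAW),np.sin(YAW);return np.array([C[0]+c*x-s*y,C[1]+s*x+c*y,z])
def rel():
    s=state();d=s["eef_pos"][:2]-C;c,n=np.cos(YAW),np.sin(YAW)
    return np.array([c*d[0]+n*d[1],-n*d[0]+c*d[1],s["eef_pos"][2]])
E
python3 - <<'E'
from h import *
print(shift(box(0,0,.095)),turn_to(np.pi/2+YAW))
E
```

```text
[-0.03257131 -0.00058911  0.54865501] -0.0032576856767146016
```

arm_command(
  steps=[
    [-0.033,0,0.2,-0.0033,0],
    [-0.033,0,0.4,-0.0033,0],
    [-0.033,0,0.48,-0.0033,0],
    [-0.033,0,0.53,-0.0033,0],
    [-0.033,0,0.549,-0.0033,0],
    [-0.033,0,0.549,-0.0033,0],
    [-0.033,0,0.549,-0.0033,0],
  ],
)

```text
time_s: 2.4
eef_pos: [0.5561, 0.0339, 0.0975]
ee_rot: [[-0.998, 0.064, 0.002], [0.064, 0.998, -0.0], [-0.002, -0.0, -1.0]]
wrist_force: [0.7, -0.8, 0.4]
width: 0.0
grasp_force: 0.0
```

```bash
python3 - <<'E'
from h import *
s=state();print(rel(),s["wrist_force"],turn_to(np.pi/2+YAW))
E
```

```text
[ 1.12572898e-03 -4.65130994e-05  9.74717405e-02] [ 0.74027268 -0.84754562  0.4286374 ] 0.00014208027849605404
```

arm_command(
  steps=[
    [0,0,0.007,0,0],
    [0,0,0.014,0,0],
    [0,0,0.02,0,0],
    [0,0,0.025,0,0],
    [0,0,0.03,0,0],
    [0,0,0.034,0,0],
    [0,0,0.038,0,0],
    [0,0,0.038,0,0],
  ],
)

```text
time_s: 3.07
eef_pos: [0.5555, 0.033, 0.0838]
ee_rot: [[-0.998, 0.065, -0.0], [0.065, 0.998, -0.0], [0.0, -0.0, -1.0]]
wrist_force: [0.1, 0.1, -0.2]
width: 0.004
grasp_force: 0.0
```

arm_command(
  steps=[
    [0,0,0.002,0,0],
    [0,0,0.004,0,0],
    [0,0,0.005,0,0],
    [0,0,0.006,0,0],
    [0,0,0.006,0,0],
  ],
)

```text
time_s: 3.48
eef_pos: [0.5556, 0.033, 0.0827]
ee_rot: [[-0.998, 0.065, 0.0], [0.065, 0.998, -0.0], [-0.0, -0.0, -1.0]]
wrist_force: [-3.0, 0.5, 6.1]
width: 0.005
grasp_force: 3.4
```

arm_command(
  steps=[
    [0,0,0.001,0,0],
    [0,0,0.002,0,0],
    [0,0,0.003,0,0],
    [0,0,0.004,0,0],
    [0,0,0.005,0,0],
    [0,0,0.005,0,0],
  ],
)

```text
time_s: 3.98
eef_pos: [0.5556, 0.0329, 0.0812]
ee_rot: [[-0.998, 0.065, 0.0], [0.065, 0.998, -0.0], [-0.0, -0.0, -1.0]]
wrist_force: [-3.4, 0.2, 6.4]
width: 0.002
grasp_force: 3.6
```

arm_command(
  steps=[
    [0,0,0.001,0,0],
    [0,0,0.002,0,0],
    [0,0,0.003,0,0],
    [0,0,0.004,0,0],
    [0,0,0.005,0,0],
  ],
)

```text
time_s: 4.4
eef_pos: [0.5556, 0.0329, 0.0797]
ee_rot: [[-0.998, 0.065, 0.0], [0.065, 0.998, -0.0], [-0.0, -0.0, -1.0]]
wrist_force: [-4.1, -0.1, 8.6]
width: 0.002
grasp_force: 4.1
```

arm_command(
  steps=[
    [0,0,0.001,0,0],
    [0,0,0.002,0,0],
    [0,0,0.003,0,0],
  ],
)

```text
time_s: 4.65
eef_pos: [0.5556, 0.033, 0.079]
ee_rot: [[-0.998, 0.065, 0.0], [0.065, 0.998, -0.0], [-0.0, -0.0, -1.0]]
wrist_force: [-6.5, -0.4, 13.6]
width: -0.005
grasp_force: 7.3
```

arm_command(
  steps=[
    [0,0,0.001,0,0],
    [0,0,0.001,0,0],
  ],
)

```text
time_s: 4.82
eef_pos: [0.5556, 0.033, 0.0789]
ee_rot: [[-0.998, 0.065, 0.0], [0.065, 0.998, -0.0], [-0.0, -0.0, -1.0]]
wrist_force: [-6.6, 0.7, 13.5]
width: 0.001
grasp_force: 7.0
```

arm_command(
  steps=[
    [0,0,0.001,0,0],
    [0,0,0.001,0,0],
  ],
)

```text
time_s: 4.98
eef_pos: [0.5557, 0.033, 0.079]
ee_rot: [[-0.998, 0.065, 0.001], [0.065, 0.998, -0.0], [-0.001, -0.0, -1.0]]
wrist_force: [-7.9, -0.2, 17.4]
width: -0.001
grasp_force: 8.9
```

arm_command(
  steps=[
    [0,0,0.001,0,0],
    [0,0,0.001,0,0],
    [0,0,0,0,0],
    [0,0,-0.02,0,0],
    [0,0,-0.12,0,0],
    [0,0,-0.12,0,0],
    [0,0,-0.12,0,0],
  ],
)

```text
time_s: 5.57
eef_pos: [0.5564, 0.0329, 0.1153]
ee_rot: [[-0.998, 0.065, 0.003], [0.065, 0.998, -0.0], [-0.003, -0.0, -1.0]]
wrist_force: [-0.3, 0.5, -1.1]
width: -0.001
grasp_force: 0.0
```

```bash
python3 - <<'E'
from h import *
print(rel(),state()["wrist_force"]); print(shift(box(-.0765-.024,0,.115)))
m=camera_model("wrist");im=capture("wrist");cv2.imwrite("pics/w2.png",im[...,::-1]);np.save("w2.npy",m,allow_pickle=True)
cv2.imwrite("pics/w2v.png",cv2.resize(im[...,::-1],(800,600),interpolation=cv2.INTER_CUBIC))
E
```

```text
[ 0.00143709 -0.0009643   0.11525757] [-0.27063997  0.50635082 -1.10079581]
[ 3.39792300e-01  3.11402121e-03 -9.17586694e-05]
```

View pics/w2v.png

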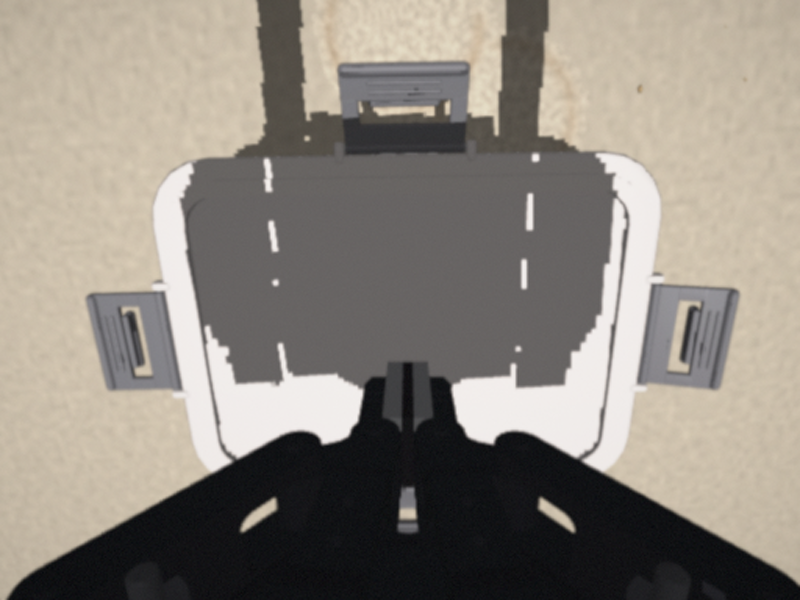

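```bash
python3 - <<'E'
from h import *
m=np.load("w2.npy",allow_pickle=True).item();s=1/1.5625
P=lambda u,v,z=.077:onz(m,(u*s,v*s),z)[:2]
r=(P(160,286)+P(181,394))/2;l=(P(656,277)+P(641,388))/2;f=(P(340,150)+P(473,149))/2
d=l-r;print(r,l,f,np.hypot(*d),"yaw",np.degrees(np.arctan2(-d[0],d[1])),"mid",(r+l)/2)
a=P(473,149)-P(340,150);print("yaw front",np.degrees(np.arctan2(-a[0],a[1])))
c=(r+l)/2; e=c-f;print("fx",np.hypot(*e),np.degrees(np.arctan2(e[1],e[0])))
E
```

```text
[ 0.54971335 -0.06596442] [0.55952671 0.13424721] [0.47931582 0.03804671] 0.20045199015289447 yaw -2.8061041333575263 mid [0.55462003 0.0341414 ]
yaw front -3.3415986716061075
fx 0.07540540291026158 -2.968727831667165
```

```bash
sed -i 's/YAW=-.065/YAW=-.056/' h.py; python3 - <<'E'
from h import *
print(shift(box(-.0765-.0245,0,.115)),turn_to(np.pi/2+YAW))
E
```

```text
[ 3.39503578e-01  1.28081395e-04 -3.47094714e-03] -0.001480802261515777
```

arm_command(
  steps=[
    [0.12,0,0,-0.0015,0],
    [0.24,0,0,-0.0015,0],
    [0.34,0,0,-0.0015,0],
    [0.34,0,0,-0.0015,0],
    [0.34,0,0.04,-0.0015,0],
    [0.34,0,0.08,-0.0015,0],
    [0.34,0,0.12,-0.0015,0],
    [0.34,0,0.14,-0.0015,0],
    [0.34,0,0.16,-0.0015,0],
    [0.34,0,0.16,-0.0015,0],
  ],
)

```text
time_s: 6.45
eef_pos: [0.4533, 0.0397, 0.0645]
ee_rot: [[-0.998, 0.056, -0.002], [0.056, 0.998, 0.0], [0.002, -0.0, -1.0]]
wrist_force: [1.3, -0.8, 0.5]
width: 0.001
grasp_force: 0.0
```

```bash
python3 - <<'E'
from h import *
print(rel(),state()["wrist_force"])
E
```

```text
[-1.01881756e-01 -4.77020019e-05  6.45376856e-02] [ 1.29229824 -0.78165202  0.52697347]
```

arm_command(
  steps=[
    [0,0,0.025,0,0],
    [0,0,0.045,0,0],
    [0,0,0.06,0,0],
    [0,0,0.068,0,0],
    [0,0,0.068,0,0],
    [-0.006,0,0.068,0,0],
    [-0.012,0,0.068,0,0],
    [-0.016,0,0.068,0,0],
    [-0.016,0,0.068,0,0],
  ],
)

```text
time_s: 7.2
eef_pos: [0.458, 0.0394, 0.045]
ee_rot: [[-0.998, 0.056, -0.002], [0.056, 0.998, 0.0], [0.002, -0.0, -1.0]]
wrist_force: [-4.3, -0.3, -3.5]
width: 0.003
grasp_force: 2.4
```

```bash
python3 - <<'E'
from h import *
print(rel(),state()["wrist_force"])
im=capture("wrist");cv2.imwrite("pics/w3v.png",cv2.resize(im[...,::-1],(800,600),interpolation=cv2.INTER_CUBIC))
E
```

```text
[-9.71285258e-02 -3.00131189e-05  4.49572100e-02] [-4.32747662 -0.34213426 -3.47764029]
```

View pics/w3v.png

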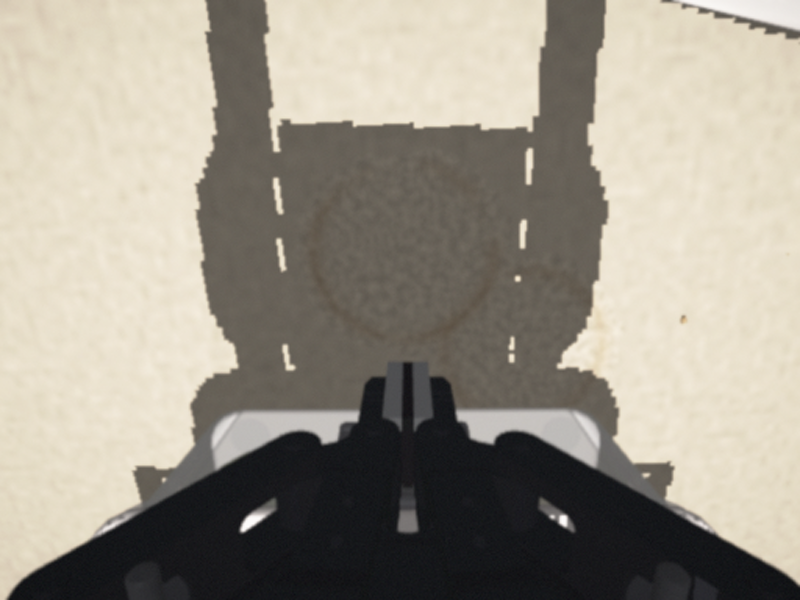

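The wrist view shows the finger tip at (408,365) in front of the box's near side, with the clip hidden under the gripper. The force confirms contact.

arm_command(
  steps=[
    [-0.002,0,0,0,0],
    [-0.004,0,0,0,0],
    [-0.006,0,0,0,0],
    [-0.006,0,0,0,0],
  ],
)

```text
time_s: 7.58
eef_pos: [0.4593, 0.0394, 0.0447]
ee_rot: [[-0.998, 0.056, -0.003], [0.056, 0.998, 0.0], [0.003, -0.0, -1.0]]
wrist_force: [-9.0, 1.6, -5.3]
width: -0.002
grasp_force: 3.7
```

arm_command(
  steps=[
    [-0.002,0,0,0,0],
    [-0.003,0,0,0,0],
    [-0.004,0,0,0,0],
    [-0.004,0,0,0,0],
  ],
)

```text
time_s: 7.92
eef_pos: [0.4601, 0.0393, 0.0445]
ee_rot: [[-0.998, 0.056, -0.004], [0.056, 0.998, 0.0], [0.004, -0.0, -1.0]]
wrist_force: [-8.9, 0.7, -6.2]
width: 0.003
grasp_force: 4.4
```

arm_command(
  steps=[
    [-0.002,0,0,0,0],
    [-0.004,0,0,0,0],
    [-0.006,0,0,0,0],
    [-0.006,0,0,0,0],
  ],
)

```text
time_s: 8.25
eef_pos: [0.4626, 0.0392, 0.0448]
ee_rot: [[-0.998, 0.056, -0.002], [0.056, 0.998, 0.0], [0.002, -0.0, -1.0]]
wrist_force: [-5.2, 0.6, -4.1]
width: -0.003
grasp_force: 2.7
```

arm_command(
  steps=[
    [-0.002,0,0,0,0],
    [-0.004,0,0,0,0],
    [-0.005,0,0,0,0],
    [-0.005,0,0,0,0],
  ],
)

```text
time_s: 8.58
eef_pos: [0.4643, 0.0391, 0.0451]
ee_rot: [[-0.998, 0.056, -0.002], [0.056, 0.998, 0.0], [0.002, -0.0, -1.0]]
wrist_force: [-7.4, 0.1, -2.5]
width: 0.001
grasp_force: 3.5
```

arm_command(
  steps=[
    [-0.002,0,0,0,0],
    [-0.003,0,0,0,0],
    [-0.003,0,0,0,0],
  ],
)

```text
time_s: 8.83
eef_pos: [0.4646, 0.0391, 0.045]
ee_rot: [[-0.998, 0.056, -0.003], [0.056, 0.998, 0.0], [0.003, -0.0, -1.0]]
wrist_force: [-12.7, 0.3, 1.0]
width: -0.002
grasp_force: 6.3
```

arm_command(
  steps=[
    [-0.001,0,0,0,0],
    [-0.002,0,0,0,0],
    [-0.002,0,0,0,0],
    [0.02,0,0,0,0],
    [0.06,0,0,0,0],
    [0.06,0,-0.12,0,0],
    [0.06,0,-0.24,0,0],
    [0.06,0,-0.24,0,0],
  ],
)

```text
time_s: 9.5
eef_pos: [0.4507, 0.0398, 0.1238]
ee_rot: [[-0.998, 0.056, 0.009], [0.056, 0.998, -0.001], [-0.009, -0.0, -1.0]]
wrist_force: [1.2, -0.6, 2.9]
width: 0.002
grasp_force: 0.0
```

```bash
python3 - <<'E'
from h import *
print(rel(),state()["wrist_force"],shift(box(0,.1015+.0245,.115)),turn_to(np.pi/2+YAW))
E
```

```text
[-1.04501328e-01 -6.06498561e-05  1.23832149e-01] [ 1.24741409 -0.64035067  2.88370852] [-0.34814204  0.42013174  0.03259201] 3.7188720894285026e-05
```

arm_command(
  steps=[
    [0,0.14,0,0,0],
    [-0.09,0.24,0,0,0],
    [-0.18,0.34,0,0,0],
    [-0.27,0.42,0,0,0],
    [-0.348,0.42,0.02,0,0],
    [-0.348,0.42,0.032,0,0],
    [-0.348,0.42,0.06,0,0],
    [-0.348,0.42,0.12,0,0],
    [-0.348,0.42,0.18,0,0],
    [-0.348,0.42,0.2,0,0],
  ],
)

```text
time_s: 10.33
eef_pos: [0.5577, 0.1595, 0.0552]
ee_rot: [[-0.998, 0.056, -0.002], [0.056, 0.998, -0.0], [0.002, -0.001, -1.0]]
wrist_force: [-0.7, 0.2, -0.3]
width: 0.001
grasp_force: 0.3
```

```bash
python3 - <<'E'
from h import *
print(rel(),state()["wrist_force"],shift(box(0,.1015+.0245,.045)))
E
```

```text
[-0.00436006  0.12540358  0.05517793] [-0.70955483  0.24762354 -0.31110703] [-0.01459786  0.00201246  0.03389737]
```

arm_command(
  steps=[
    [0,0,0,0,0],
    [0,0,0,0,0],
  ],
)

```text
time_s: 10.5
eef_pos: [0.5589, 0.1598, 0.0578]
ee_rot: [[-0.998, 0.056, 0.0], [0.056, 0.998, 0.0], [-0.0, 0.0, -1.0]]
wrist_force: [0.1, -0.5, 1.2]
width: 0.003
grasp_force: 0.0
```

```bash
python3 - <<'E'
from h import *
print(rel(),state()["wrist_force"],shift(box(0,.1015+.0245,.045)))
E
```

```text
[-0.00316852  0.12581284  0.05782764] [ 0.11722044 -0.50242033  1.17696585] [-0.01055373  0.00062525  0.04276076]
```

Correct x by 3 mm, go down, then inward 6 mm in −y.

arm_command(
  steps=[
    [-0.01,0,0.02,0,0],
    [-0.01,0,0.035,0,0],
    [-0.01,0,0.043,0,0],
    [-0.01,0,0.043,0,0],
    [-0.01,-0.01,0.043,0,0],
    [-0.01,-0.015,0.043,0,0],
    [-0.01,-0.02,0.043,0,0],
    [-0.01,-0.02,0.043,0,0],
  ],
)

```text
time_s: 11.17
eef_pos: [0.5617, 0.154, 0.0445]
ee_rot: [[-0.998, 0.056, 0.0], [0.056, 0.998, 0.001], [-0.0, 0.001, -1.0]]
wrist_force: [0.1, 4.4, -0.3]
width: -0.004
grasp_force: 2.0
```

```bash
python3 - <<'E'
from h import *
print(rel(),state()["wrist_force"])
E
```

```text
[-1.73023082e-05  1.20156138e-01  4.45490303e-02] [ 0.09086347  4.39404023 -0.32434527]
```

arm_command(
  steps=[
    [0,-0.002,0,0,0],
    [0,-0.004,0,0,0],
    [0,-0.006,0,0,0],
    [0,-0.006,0,0,0],
  ],
)

```text
time_s: 11.5
eef_pos: [0.5616, 0.1526, 0.0444]
ee_rot: [[-0.998, 0.056, 0.0], [0.056, 0.998, 0.001], [0.0, 0.001, -1.0]]
wrist_force: [1.5, 8.2, -4.5]
width: -0.0
grasp_force: 3.9
```

arm_command(
  steps=[
    [0,-0.002,0,0,0],
    [0,-0.004,0,0,0],
    [0,-0.006,0,0,0],
    [0,-0.006,0,0,0],
  ],
)

```text
time_s: 11.83
eef_pos: [0.5614, 0.1505, 0.0442]
ee_rot: [[-0.998, 0.056, -0.0], [0.056, 0.998, 0.001], [0.0, 0.001, -1.0]]
wrist_force: [1.3, 6.0, -4.6]
width: -0.001
grasp_force: 2.9
```

arm_command(
  steps=[
    [0,-0.002,0,0,0],
    [0,-0.004,0,0,0],
    [0,-0.006,0,0,0],
    [0,-0.006,0,0,0],
  ],
)

```text
time_s: 12.17
eef_pos: [0.5614, 0.1501, 0.0443]
ee_rot: [[-0.998, 0.056, 0.0], [0.056, 0.998, 0.003], [-0.0, 0.003, -1.0]]
wrist_force: [2.6, 19.2, -6.2]
width: -0.001
grasp_force: 9.6
```

arm_command(
  steps=[
    [0,-0.001,0,0,0],
    [0,-0.001,0,0,0],
    [0,0.02,0,0,0],
    [0,0.06,0,0,0],
    [0,0.06,-0.12,0,0],
    [0,0.06,-0.24,0,0],
    [0,0.06,-0.24,0,0],
    [0,0.06,-0.24,0,0],
  ],
)

```text
time_s: 12.83
eef_pos: [0.5635, 0.167, 0.1187]
ee_rot: [[-0.998, 0.056, 0.004], [0.056, 0.998, 0.0], [-0.004, 0.001, -1.0]]
wrist_force: [0.2, -0.3, -0.7]
width: -0.004
grasp_force: 0.0
```

```bash
python3 - <<'E'
from h import *
print(rel(),state()["wrist_force"],shift(box(.0765+.0245,0,.06)))
im=capture("wrist");cv2.imwrite("pics/w4v.png",cv2.resize(im[...,::-1],(800,600),interpolation=cv2.INTER_CUBIC))
E
```

```text
[0.00102478 0.13323398 0.11868382] [ 0.204231   -0.30651333 -0.66451559] [-0.33232791 -0.44432575  0.19669719]
```

View pics/w4v.png

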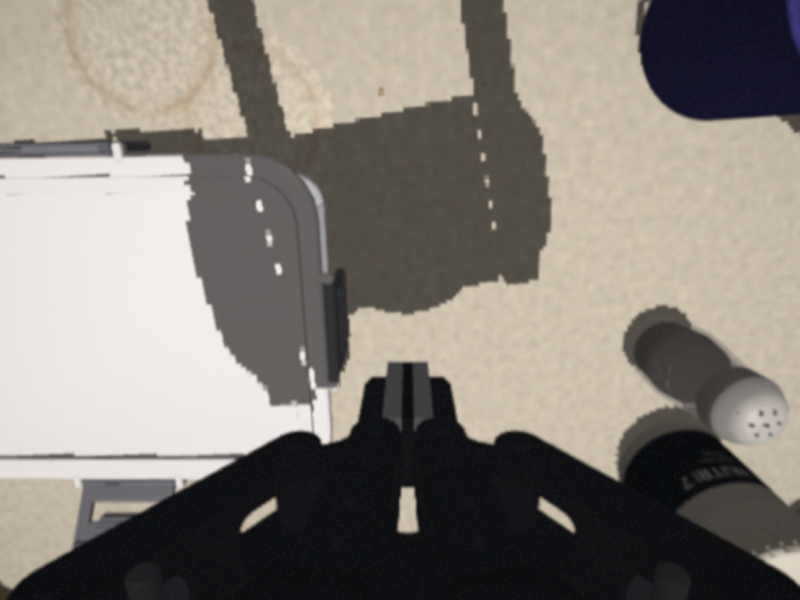

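The wrist view shows the left clip (337,325) and the front clip (75,148) hanging flat against the box. The back clip (130,510) is still open.

arm_command(
  steps=[
    [-0.13,0,-0.01,0,0],
    [-0.24,-0.08,-0.01,0,0],
    [-0.332,-0.18,-0.01,0,0],
    [-0.332,-0.3,-0.01,0,0],
    [-0.332,-0.4,-0.01,0,0],
    [-0.332,-0.444,0,0,0],
    [-0.332,-0.444,0.04,0,0],
    [-0.332,-0.444,0.1,0,0],
    [-0.332,-0.444,0.16,0,0],
    [-0.332,-0.444,0.18,0,0],
  ],
)

```text
time_s: 13.72
eef_pos: [0.6529, 0.0289, 0.0587]
ee_rot: [[-0.998, 0.056, -0.004], [0.056, 0.998, 0.0], [0.004, 0.0, -1.0]]
wrist_force: [0.3, -0.3, 0.5]
width: -0.001
grasp_force: 0.6
```

arm_command(
  steps=[
    [0,0,0,0,0],
    [0,0,0,0,0],
  ],
)

```text
time_s: 13.88
eef_pos: [0.6542, 0.0286, 0.0621]
ee_rot: [[-0.998, 0.055, -0.001], [0.055, 0.998, 0.0], [0.001, 0.0, -1.0]]
wrist_force: [-0.2, 0.3, 1.0]
width: -0.004
grasp_force: 0.0
```

```bash
python3 - <<'E'
from h import *
print(rel(),state()["wrist_force"],shift(box(.0765+.0245,0,.045)))
E
```

```text
[0.09936849 0.00018915 0.06214201] [-0.24689665  0.32421586  1.01527852] [-0.00549114 -0.00063722  0.0571349 ]
```

Now down and then inward (tool +x = −box x).

arm_command(
  steps=[
    [-0.005,0,0.02,0,0],
    [-0.005,0,0.04,0,0],
    [-0.005,0,0.057,0,0],
    [-0.005,0,0.057,0,0],
    [0.003,0,0.057,0,0],
    [0.007,0,0.057,0,0],
    [0.01,0,0.057,0,0],
    [0.01,0,0.057,0,0],
  ],
)

```text
time_s: 14.55
eef_pos: [0.6517, 0.0279, 0.0456]
ee_rot: [[-0.998, 0.056, 0.001], [0.056, 0.998, -0.0], [-0.001, -0.0, -1.0]]
wrist_force: [5.4, 0.1, -3.5]
width: -0.004
grasp_force: 2.2
```

```bash
python3 - <<'E'
from h import *
print(rel(),state()["wrist_force"])
E
```

```text
[ 0.09688509 -0.00064685  0.0456372 ] [ 5.41603384  0.12467501 -3.48238223]
```

arm_command(
  steps=[
    [0.002,0,0,0,0],
    [0.004,0,0,0,0],
    [0.006,0,0,0,0],
    [0.006,0,0,0,0],
  ],
)

```text
time_s: 14.88
eef_pos: [0.6503, 0.028, 0.0456]
ee_rot: [[-0.998, 0.056, 0.002], [0.056, 0.998, -0.0], [-0.002, -0.0, -1.0]]
wrist_force: [7.7, 0.1, -6.0]
width: -0.001
grasp_force: 4.2
```

arm_command(
  steps=[
    [0.002,0,0,0,0],
    [0.004,0,0,0,0],
    [0.006,0,0,0,0],
    [0.006,0,0,0,0],
  ],
)

```text
time_s: 15.22
eef_pos: [0.6485, 0.0281, 0.0456]
ee_rot: [[-0.998, 0.056, 0.002], [0.056, 0.998, -0.0], [-0.002, -0.0, -1.0]]
wrist_force: [7.2, 0.2, -5.2]
width: 0.0
grasp_force: 3.6
```

arm_command(
  steps=[
    [0.002,0,0,0,0],
    [0.004,0,0,0,0],
    [0.006,0,0,0,0],
    [0.006,0,0,0,0],
  ],
)

```text
time_s: 15.55
eef_pos: [0.6463, 0.0282, 0.0456]
ee_rot: [[-0.998, 0.056, 0.001], [0.056, 0.998, -0.0], [-0.001, -0.0, -1.0]]
wrist_force: [3.2, 0.2, -2.1]
width: 0.0
grasp_force: 1.7
```

arm_command(
  steps=[
    [0.002,0,0,0,0],
    [0.004,0,0,0,0],
    [0.005,0,0,0,0],
    [0.005,0,0,0,0],
  ],
)

```text
time_s: 15.88
eef_pos: [0.6449, 0.0283, 0.0455]
ee_rot: [[-0.998, 0.056, 0.001], [0.056, 0.998, -0.0], [-0.001, -0.0, -1.0]]
wrist_force: [7.3, -0.6, -4.0]
width: 0.0
grasp_force: 3.3
```

arm_command(
  steps=[
    [0.002,0,0,0,0],
    [0.003,0,0,0,0],
    [0.003,0,0,0,0],
  ],
)

```text
time_s: 16.13
eef_pos: [0.6447, 0.0283, 0.0456]
ee_rot: [[-0.998, 0.056, 0.003], [0.056, 0.998, -0.0], [-0.003, -0.0, -1.0]]
wrist_force: [12.8, -0.4, -6.3]
width: -0.001
grasp_force: 6.2
```

Hard stop reached. One more small push, then retreat and rise.

arm_command(
  steps=[
    [0.001,0,0,0,0],
    [0.003,0,0,0,0],
    [0.003,0,0,0,0],
    [-0.02,0,0,0,0],
    [-0.06,0,0,0,0],
    [-0.06,0,-0.12,0,0],
    [-0.06,0,-0.25,0,0],
    [-0.06,0,-0.25,0,0],
    [-0.06,0,-0.25,0,0],
  ],
)

```text
time_s: 16.88
eef_pos: [0.6625, 0.0274, 0.1229]
ee_rot: [[-0.998, 0.056, 0.004], [0.056, 0.998, -0.0], [-0.004, -0.0, -1.0]]
wrist_force: [0.0, 0.3, -0.3]
width: 0.003
grasp_force: 0.0
```

```bash
python3 - <<'E'
from h import *
print(rel(),state()["wrist_force"],shift(box(0,-.1015-.0245,.06)))
E
```

```text
[ 0.10772823 -0.00058027  0.12291088] [ 0.01453788  0.27157971 -0.33639755] [ 0.35995838 -0.4179441   0.20845998]
```

arm_command(
  steps=[
    [0,-0.13,0,0,0],
    [0.05,-0.25,0,0,0],
    [0.12,-0.36,0,0,0],
    [0.21,-0.418,0,0,0],
    [0.31,-0.418,0,0,0],
    [0.36,-0.418,0.01,0,0],
    [0.36,-0.418,0.05,0,0],
    [0.36,-0.418,0.11,0,0],
    [0.36,-0.418,0.17,0,0],
    [0.36,-0.418,0.19,0,0],
  ],
)

```text
time_s: 17.72
eef_pos: [0.5456, -0.0913, 0.0601]
ee_rot: [[-0.998, 0.056, -0.004], [0.056, 0.998, 0.001], [0.004, 0.001, -1.0]]
wrist_force: [-0.0, -0.2, -0.0]
width: 0.002
grasp_force: 0.5
```

arm_command(
  steps=[
    [0,0,0,0,0],
    [0,0,0,0,0],
  ],
)

```text
time_s: 17.88
eef_pos: [0.5468, -0.0916, 0.0631]
ee_rot: [[-0.998, 0.056, -0.001], [0.056, 0.998, 0.0], [0.001, 0.0, -1.0]]
wrist_force: [0.3, 0.3, 0.5]
width: 0.002
grasp_force: 0.0
```

```bash
python3 - <<'E'
from h import *
print(rel(),state()["wrist_force"],shift(box(0,-.1015-.0245,.045)))
E
```

```text
[-0.00114828 -0.12588162  0.06306258] [0.34563707 0.33113606 0.5261151 ] [-0.00389557 -0.00040662  0.06020416]
```

arm_command(
  steps=[
    [-0.004,0,0.02,0,0],
    [-0.004,0,0.04,0,0],
    [-0.004,0,0.06,0,0],
    [-0.004,0,0.06,0,0],
    [-0.004,0.007,0.06,0,0],
    [-0.004,0.012,0.06,0,0],
    [-0.004,0.016,0.06,0,0],
    [-0.004,0.016,0.06,0,0],
  ],
)

```text
time_s: 18.55
eef_pos: [0.5483, -0.0874, 0.0455]
ee_rot: [[-0.998, 0.056, 0.0], [0.056, 0.998, -0.001], [-0.0, -0.001, -1.0]]
wrist_force: [0.3, -7.8, -3.2]
width: 0.0
grasp_force: 3.1
```

arm_command(
  steps=[
    [0,0.002,0,0,0],
    [0,0.004,0,0,0],
    [0,0.004,0,0,0],
  ],
)

```text
time_s: 18.8
eef_pos: [0.5483, -0.0866, 0.0453]
ee_rot: [[-0.998, 0.056, -0.0], [0.056, 0.998, -0.002], [0.0, -0.002, -1.0]]
wrist_force: [0.3, -10.8, -4.3]
width: 0.004
grasp_force: 4.5
```

arm_command(
  steps=[
    [0,0.002,0,0,0],
    [0,0.004,0,0,0],
    [0,0.004,0,0,0],
  ],
)

```text
time_s: 19.05
eef_pos: [0.5483, -0.0853, 0.0453]
ee_rot: [[-0.998, 0.056, -0.0], [0.056, 0.998, -0.002], [0.0, -0.002, -1.0]]
wrist_force: [0.5, -8.7, -4.8]
width: 0.0
grasp_force: 4.1
```

arm_command(
  steps=[
    [0,0.002,0,0,0],
    [0,0.004,0,0,0],
    [0,0.005,0,0,0],
    [0,0.005,0,0,0],
  ],
)

```text
time_s: 19.38
eef_pos: [0.5483, -0.0839, 0.0453]
ee_rot: [[-0.998, 0.056, -0.0], [0.056, 0.998, -0.002], [0.0, -0.002, -1.0]]
wrist_force: [0.2, -10.6, -5.0]
width: -0.001
grasp_force: 5.0
```

arm_command(
  steps=[
    [0,0.002,0,0,0],
    [0,0.004,0,0,0],
    [0,0.004,0,0,0],
  ],
)

```text
time_s: 19.63
eef_pos: [0.5483, -0.0835, 0.0453]
ee_rot: [[-0.998, 0.056, -0.0], [0.056, 0.998, -0.003], [0.0, -0.003, -1.0]]
wrist_force: [-0.8, -17.9, -6.2]
width: 0.003
grasp_force: 9.2
```

arm_command(
  steps=[
    [0,0.001,0,0,0],
    [0,0.002,0,0,0],
    [0,0.002,0,0,0],
  ],
)

```text
time_s: 19.88
eef_pos: [0.5484, -0.0834, 0.0453]
ee_rot: [[-0.998, 0.056, -0.0], [0.056, 0.998, -0.004], [0.0, -0.004, -1.0]]
wrist_force: [-1.4, -22.6, -6.8]
width: -0.002
grasp_force: 11.6
```

Hard stop here too. Retreat, rise, and centre over the lid at height to look.

arm_command(
  steps=[
    [0,-0.02,0,0,0],
    [0,-0.06,0,0,0],
    [0,-0.06,-0.12,0,0],
    [0,-0.06,-0.25,0,0],
    [0,-0.06,-0.38,0,0],
    [0.05,0.06,-0.5,0,0],
    [0.08,0.18,-0.5,0,0],
    [0.1,0.3,-0.5,0,0],
    [0.1,0.4,-0.5,0,0],
    [0.1,0.4,-0.5,0,0],
  ],
)

```text
time_s: 20.72
eef_pos: [0.5251, 0.0443, 0.1962]
ee_rot: [[-0.999, 0.052, 0.001], [0.052, 0.999, 0.001], [-0.001, 0.002, -1.0]]
wrist_force: [-0.0, -0.4, -0.4]
width: 0.001
grasp_force: 0.0
```

```bash
python3 - <<'E'
from h import *
print(rel(),state()["wrist_force"])
im=capture("wrist")[...,::-1];cv2.imwrite("pics/w5v.png",cv2.resize(im,(800,600),interpolation=cv2.INTER_CUBIC))
im=capture("scene")[...,::-1]; cv2.imwrite("pics/s5.png",cv2.resize(im[160:260,190:320],(780,600),interpolation=cv2.INTER_CUBIC))
E
```

```text
[-0.03046693  0.00857761  0.19615351] [-0.03377472 -0.35350622 -0.4450167 ]
```

View pics/w5v.png

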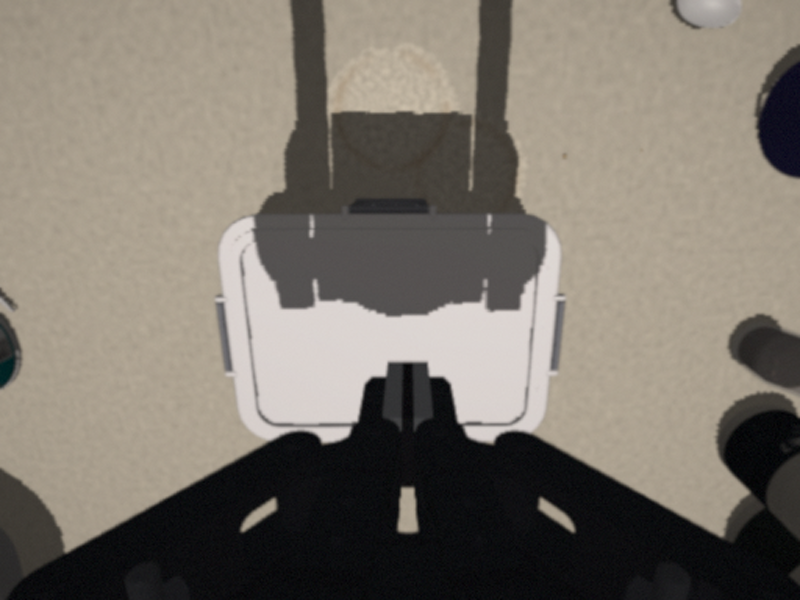

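View pics/s5.png

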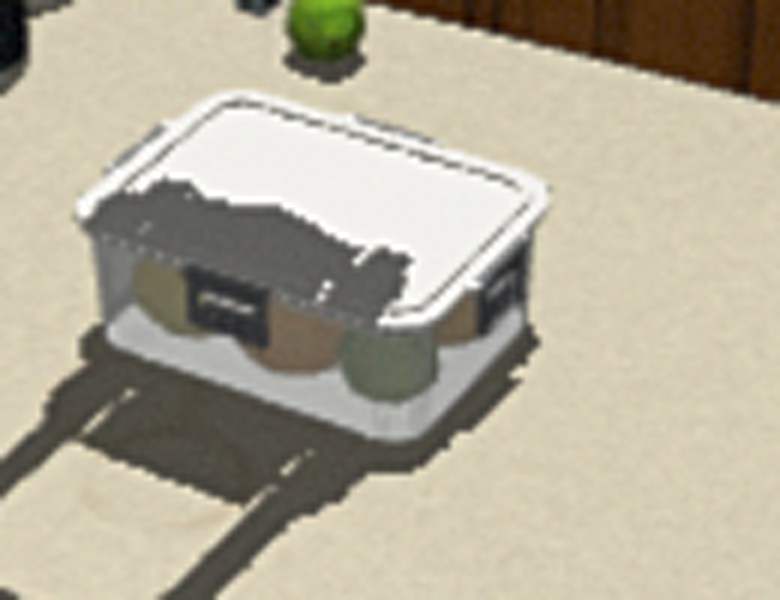

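In both views all four clips hang flat: front (390,205), left (558,335) and right (224,335) in the wrist view, and the back one as a thin sliver at (390,128) in the scene crop. The lid is level and the robot is clear.

```bash
python3 -c "
from bench import finish_job
print(finish_job())"
```

```text
the job is handed in; nothing more can be done
None
```

The job is handed in: the lid is pressed home and all four clips are folded flat. Each stopped hard in the force readings; the final pictures confirm this, though the back clip shows only as a thin sliver. The highest force I read was about 24 N, and the mug, shaker and tin were not touched.

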